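Lay out glaze samples beside their references and start the measurement

TASK

Complete the grid on the measuring tray: lay each of the three loose sample tiles (oblong, square, round) flat in the empty front-row cell directly in front of the reference tile of the same shape, centred and square with the tray. Set them down rather than dropping them. When all three lie there, press the small key (lamp) down and let it up, then press the large key (measure), one at a time, leaving the jar, brush, dish and spatula where they are.

Things in the scene. Friction and masses are not known exactly. Their poses are not given: they have to be found in the camera images.
- tray: Fixed grey tray, 230 (x) x 310 (y) mm, floor 8 mm above the table, aluminium rim 4 mm wide, 4 mm above the floor. White lines make 2 rows of 3 cells, pitch 110 mm in x, 95 mm in y. Back row (tray +x, far from the robot) holds the fixed references; front row starts empty. Origin: tray centre at table height, z up, y along the rows; turned up to 0.15 rad
- bar: Loose sample tile, oblong 90 (x) x 46 (y) mm, unglazed tan stoneware, 15 mm thick, two thin ochre painted bands on top. Origin: centre of the underside, z up; lies flat on the table to the robot's left
- ref_bar: Reference tile fixed in the tray's back row (which of the three cells varies), same shape and size as the loose one: oblong 90 (x) x 46 (y) mm, unglazed tan stoneware, 15 mm thick, two thin ochre painted bands on top. Origin: centre of the underside, z up, on the tray floor; axes parallel to the tray's
- bar_place (a point): Where the underside centre of the loose bar tile belongs: on the tray floor, centre of the front-row cell directly in front of its reference, 110 mm from the reference's centre towards the robot along the tray's -x
- square: Loose sample tile, square 60 x 60 mm, unglazed tan stoneware, 15 mm thick, two thin ochre painted bands on top. Origin: centre of the underside, z up; lies flat on the table to the robot's left
- ref_square: Reference tile fixed in the tray's back row (which of the three cells varies), same shape and size as the loose one: square 60 x 60 mm, unglazed tan stoneware, 15 mm thick, two thin ochre painted bands on top. Origin: centre of the underside, z up, on the tray floor; axes parallel to the tray's
- square_place (a point): Where the underside centre of the loose square tile belongs: on the tray floor, centre of the front-row cell directly in front of its reference, 110 mm from the reference's centre towards the robot along the tray's -x
- disc: Loose sample tile, round, 64 mm diameter, unglazed tan stoneware, 15 mm thick, two thin ochre painted bands on top. Origin: centre of the underside, z up; lies flat on the table to the robot's left
- ref_disc: Reference tile fixed in the tray's back row (which of the three cells varies), same shape and size as the loose one: round, 64 mm diameter, unglazed tan stoneware, 15 mm thick, two thin ochre painted bands on top. Origin: centre of the underside, z up, on the tray floor; axes parallel to the tray's
- disc_place (a point): Where the underside centre of the loose disc tile belongs: on the tray floor, centre of the front-row cell directly in front of its reference, 110 mm from the reference's centre towards the robot along the tray's -x
- small_key (a joint): Travel of the small key (m): 0 up, 0.006 fully down, springs back; 5 N fully down
- small_key_top (a point): Centre of the top of the small key: round white spring push button, 22 mm diameter, in a black housing on the grey key panel (170 x 90 x 30 mm) to the robot's right; pressed straight down. The two keys stand 80 mm apart along the panel; which is nearer to the robot varies
- large_key (a joint): Travel of the large key (m): 0 up, 0.006 fully down, springs back; 5 N fully down
- large_key_top (a point): Centre of the top of the large key: round white spring push button, 44 mm diameter, in a black housing on the grey key panel (170 x 90 x 30 mm) to the robot's right; pressed straight down. The two keys stand 80 mm apart along the panel; which is nearer to the robot varies
- jar: Small closed glass jar, 56 mm diameter, 55 mm high, among the tiles; origin: centre of underside. Bystander, leave alone
- brush: Brush 180 mm long, lying beyond the tiles; origin near its middle, x along it. Bystander, leave alone
- dish: Shallow open aluminium dish, 72 mm diameter, 22 mm high; origin: centre of underside. Bystander, leave alone
- spatula: Spatula 190 mm long, lying beyond the key panel; origin near its middle, x along it. Bystander, leave alone

How it is judged:
On the way, in this order (a step that is already met when the one before it is completed fails the run):
1. All three tiles laid, in any order, and let go: flat, each within 8 mm of the cell centre in front of its like-shaped reference, oblong and square within 8 degrees of the tray's sides (horizontal distance between bar and bar_place below 0.008 m and z of each of bar, square, disc in the frame of tray below 0.011 m and angle between each of bar, square, disc's own z axis and vertical below 0.05 rad and linear speed of each of bar, square, disc below 0.02 m/s and contact force between the fingers and bar below 0.1 N and angle between the x axis of bar and the x axis of tray, either way round below 0.14 rad and horizontal distance between square and square_place below 0.008 m and contact force between the fingers and square below 0.1 N and (angle between the x axis of square and the x axis of tray, either way round below 0.14 rad or angle between the x axis of square and the y axis of tray, either way round below 0.14 rad) and horizontal distance between disc and disc_place below 0.008 m and contact force between the fingers and disc below 0.1 N), for 0.2 s.
2. With the tiles laid out, the small key is pressed down at least 4.5 mm of its 6 mm while the large key is up (value of joint small_key above 0.0045 m and value of joint large_key below 0.001 m), for 0.03 s.
3. Then the large key is pressed down at least 4.5 mm of its 6 mm while the small key is up again (value of joint large_key above 0.0045 m and value of joint small_key below 0.001 m), for 0.03 s.
At the end, for the whole second after the job is handed in: The three tiles lie in the front row, each within 8 mm of the centre of the cell directly in front of its like-shaped reference, flat on the tray floor, let go, at rest; oblong and square sides within 8 degrees of the tray's, oblong lengthwise like its reference; both keys up (all of step 1 and value of joint each of small_key, large_key below 0.001 m); the robot touches nothing.
It fails at once if A sample tile is dropped: it moves faster than 0.5 m/s without the fingers touching it (a fall of some 13 mm) ((linear speed of bar above 0.5 m/s and contact force between the fingers and bar below 0.05 N) or (linear speed of square above 0.5 m/s and contact force between the fingers and square below 0.05 N) or (linear speed of disc above 0.5 m/s and contact force between the fingers and disc below 0.05 N)).
It fails at once if Both keys are pressed at the same time (each more than 3 mm) (value of joint each of small_key, large_key above 0.003 m).
It fails at once if The jar, brush, dish or spatula is moved more than 20 mm from where it stood (distance of any of jar, brush, dish, spatula from where it was at the start of the episode above 0.02 m).
It also fails if it takes over 72 s, if anything falls off the work surface, if the arm or the gripper's body presses on something with over 40 N, if the wrist force passes 120 N, or if a joint passes its speed limit or range.

ROBOT

A 6-joint arm with a two-finger parallel gripper is mounted at the origin on the work surface. World frame = base frame: x ahead of the robot, y to its left, z up, the work surface at z = 0. Lengths are in m, angles in rad, forces in N, time in s.
With the tool pointing down it reaches from about 0.375 to 0.975 m from the base axis. Payload 3.8 kg.
Tool frame: the origin (TCP) lies between the finger pads; the fingertips stand 8 mm ahead of it and the grasp point (between the pads) lies 11 mm behind it (tcp_to_tips is the distance from the TCP to the fingertips, in m); z points along the fingers, y is the line along which they close (so a half turn about z gives the same grasp; the last joint's range is limited). The gripper opens to 85 mm and grips with 20 to 120 N. Pads are 22 mm wide; open, the fingers measure 114 mm over their backs; the gripper's body (76 mm by 85 mm) begins 54 mm behind the grasp point. The pads swing forward as they close: fully open they stand 13 mm farther back than shut.
Start: joints at [1.187, 0.264, 1.604, -0, 1.274, -0.037], TCP at [0.229, 0.635, 0.209] pointing down, gripper open.
Joint ranges: [-2.63, 2.63], [-0.94, 2.18], [0.31, 2.57], [-1.31, 4.45], [0, 2.66], [-2.55, 2.55]. Speed limits (rad/s): [2.57, 2.57, 3.14, 3.14, 3.14, 3.14].

INTERFACE

Orientations are given as a rotation vector (axis times angle).
In Python, from workcell import * gives the robot as it stands.
- The arm moves only by the tool move_arm, never from a script. Its argument "series" is one flat list of numbers, 7 for each row, row after row: the finger opening in cm, from 0 to 8.54, then the shift along the tool's x, y, z in cm, then the turn, a rotation vector about the tool's x, y, z in degrees. A call has 1 to 5 rows; each row shifts and turns the commanded pose from where the row before left it, along the tool's axes as they then stand; what a row does not reach is not made up. A row lasts 1/8 s, in which the tool goes at most 62.5 mm and 10.7 degrees, less where a joint would pass 70% of its speed; a pose out of reach is approached as far as the arm can. A call is refused whole if a number of a shift passes 6.25 or a number of a turn 10.7, either way. A call with a gripper value outside its range is refused whole. The fingers move at their own pace and stop on an object; "grip_force" is the grip in N (left out, the last holds). Time passes only in rows, so rows that do not move let the fingers close. It gives the time, the measured TCP pose, the force, the opening and the grip force at its end, in the units of the state.
- read_state(): the state, without advancing time (a new reading comes with each control period).
- read_camera(name): name is "scene" or "top" or "wrist"; returns the picture (384x512x3 uint8, red, green, blue); there is no depth.
- calibration(name): a dict with "camera_matrix" (3x3 intrinsics, pixels), "rvec" (rotation vector, rad) and "tvec" (3), from world to camera coordinates, as OpenCV has them. Camera axes: x right, y down, z forward; pixel columns grow to the right and rows downward; lengths in m; the calibration is good to about 2 mm. A picture is of the moment at which its call begins: read the wrist's pose just before it. calibration takes no time and is no camera call; for the wrist camera it gives the pose at the moment of the call.
- finish_job(): hands the job in; it is judged then, once.
The state is a dict: "time": time; "q": joint angles; "joint_vel": joint speeds; "joint_torque": joint torques, N m; "tool_pos": TCP position; "tcp_rot": TCP orientation; "wrist_force": force on the tool from outside, world axes, zero at the start; "torque": the same for the moment, N m; "width": opening from 0.0 (shut) to 1.0 (fully open); "grip_force": force on a finger pad.
Only numpy, scipy, OpenCV 4.12 (cv2) and the standard library are available. Lean on these libraries where they do the work, as an engineer would, in place of code of your own. Each camera call takes 0.05 s, during which the arm holds its last target. There are 200 camera calls.

## Working session

There is one attempt and no reset: what is moved stays moved. The work goes in short steps, Python scripts to look and compute and a tool call to move; the robot and the scene stay as the last step left them, time stands still between calls to the robot, and variables do not carry over. Pictures are saved under pics/ and viewed, at most 10 in all, crops included, and the job is handed in when it is done.

Besides the shell and the picture viewer there is one more tool, called after "Call:" by a JSON object that holds its "name" and its "arguments". move_arm: Moves the arm, as the interface text tells. Its arguments: {"type":"object","properties":{"series":{"type":"array"},"grip_force":{"type":"number"}},"required":["series"]}

```bash
mkdir -p pics
python3 - <<'E'
from workcell import *
import cv2
s=read_state();print(s['tool_pos'],s['tcp_rot'],s['width'])
for n in("top","scene"):
    cv2.imwrite(f"pics/{n}0.png",read_camera(n)[:,:,::-1]);c=calibration(n);print(n,c)
E
```

```text
[0.22911757 0.634076   0.20811547] [-0.54191941 -3.09401033  0.00353283] 0.9972288514133206
top {'camera_matrix': array([[425.49940864,   0.        , 248.55982392],
       [  0.        , 425.49940864, 194.03092191],
       [  0.        ,   0.        ,   1.        ]]), 'rvec': array([ 2.11365538, -2.07232994,  0.24598106]), 'tvec': array([7.91012905e-04, 5.63367268e-01, 1.20176201e+00])}
scene {'camera_matrix': array([[468.8205079 ,   0.        , 254.32981209],
       [  0.        , 468.8205079 , 189.04827121],
       [  0.        ,   0.        ,   1.        ]]), 'rvec': array([ 2.37035384,  0.6219364 , -0.2319093 ]), 'tvec': array([-0.47762237, -0.16318713,  1.49402278])}
```

View pics/top0.png

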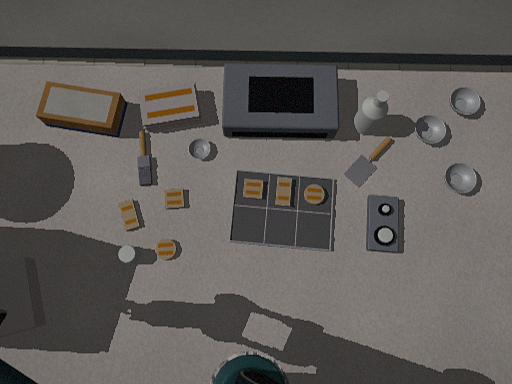

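View pics/scene0.png

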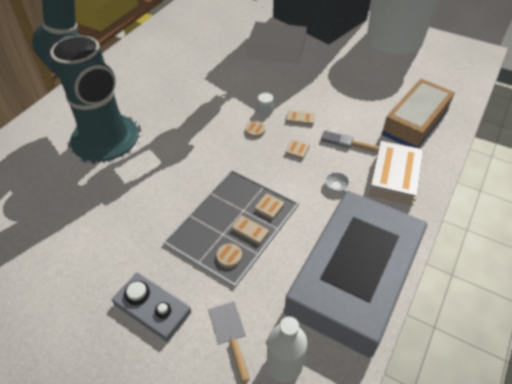

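The top view shows the references left to right: square (254,188), bar (285,191), disc (315,194). The loose tiles are the bar (129,215), square (174,198) and disc (166,249), with the jar at (127,254). The small key is at (386,209) and the large key at (386,236). The scene view agrees.

```bash
cat > h.py <<'E'
from workcell import *
import cv2, numpy as np
from scipy.spatial.transform import Rotation as R
def cast(cal,px,z):
    px=np.atleast_2d(np.float64(px)); Rm=cv2.Rodrigues(cal['rvec'])[0]; c=-Rm.T@cal['tvec']
    d=np.c_[px,np.ones(len(px))]@np.linalg.inv(cal['camera_matrix']).T@Rm
    return c+d*((z-c[2])/d[:,2])[:,None]
def rect(cal,cnt,z):
    """min-area rect in world mm: centre, size, angle of long side (deg)"""
    w=cast(cal,cnt.reshape(-1,2),z)[:,:2]*1000
    (c,s,a)=cv2.minAreaRect(w.astype(np.float32))
    if s[0]<s[1]: s=s[::-1]; a+=90
    return np.round(c,1),np.round(s,1),round((a+90)%180-90,1)
def blobs(mask,amin):
    cs=cv2.findContours(mask.astype(np.uint8)*255,cv2.RETR_EXTERNAL,cv2.CHAIN_APPROX_NONE)[0]
    return [c for c in cs if cv2.contourArea(c)>amin]
E
python3 - <<'E'
from h import *
cal=calibration("top"); im=cv2.imread("pics/top0.png")
hsv=cv2.cvtColor(im,cv2.COLOR_BGR2HSV)
for p in [(129,215),(124,205),(174,191),(174,198),(174,176),(250,181),(254,188),(285,191),(250,225),(386,236),(386,209),(374,240)]: print(p,hsv[p[1],p[0]])
m=cv2.inRange(hsv,(5,45,90),(25,255,255)); m=cv2.morphologyEx(m,cv2.MORPH_CLOSE,np.ones((3,3)))
for c in blobs(m,60):
    (x,y,w,h)=cv2.boundingRect(c); print((x,y,w,h),cv2.contourArea(c),rect(cal,c,.015 if x<220 else .023))
g=cv2.inRange(hsv,(0,0,0),(180,255,95)); g[:, :225]=0; g[:165]=0
for c in blobs(g,400): print('dark',cv2.boundingRect(c),cv2.contourArea(c),rect(cal,c,.010), rect(cal,c,.03))
k=cv2.inRange(hsv,(0,0,170),(180,60,255)); k[:,:370]=0;k[:,405:]=0;k[:198]=0;k[252:]=0
for c in blobs(k,15): print('key',cv2.boundingRect(c),rect(cal,c,.04))
E
```

```text
(129, 215) [ 19  70 123]
(124, 205) [ 20  73 122]
(174, 191) [ 15  81 117]
(174, 198) [ 17  71 118]
(174, 176) [ 14  22 129]
(250, 181) [ 21  81 119]
(254, 188) [ 15  69 119]
(285, 191) [ 16  78 118]
(250, 225) [38 17 60]
(386, 236) [ 45   7 138]
(386, 209) [ 48   9 143]
(374, 240) [110  32  96]
(155, 239, 21, 21) 315.5 (array([400.6, 260.9]), array([60.9, 60.2]), -88.9)
(118, 199, 21, 32) 376.0 (array([504.1, 380.7]), array([89.4, 45.2]), 18.8)
(164, 188, 20, 21) 318.0 (array([558.8, 245. ]), array([59.5, 58.9]), 6.0)
(304, 184, 20, 20) 295.5 (array([ 579.8, -188.5]), array([61. , 58.8]), -0.6)
(243, 178, 20, 21) 322.5 (array([5.932e+02, 1.000e-01]), array([60.3, 58.6]), -4.2)
(275, 177, 17, 29) 375.0 (array([586.1, -94.4]), array([90.3, 45.2]), -4.8)
(369, 136, 22, 24) 116.0 (array([ 733.4, -399.9]), array([98.7, 15.7]), -42.5)
(139, 131, 5, 26) 73.5 (array([736.2, 360.1]), array([85.6, 12.8]), 4.6)
(147, 104, 48, 15) 291.5 (array([849.4, 272.8]), array([156.7,  25.1]), -78.6)
(144, 87, 48, 15) 276.5 (array([910.3, 285.3]), array([156.7,  25. ]), -78.5)
(36, 81, 84, 47) 2635.5 (array([869.4, 578.9]), array([252.6, 129. ]), 81.4)
dark (225, 294, 270, 90) 10474.5 (array([ 157.7, -307.1]), array([761.1, 244.2]), -88.8) (array([ 159.4, -302.3]), array([749.3, 240.4]), -88.8)
dark (366, 195, 39, 59) 1993.5 (array([ 492.4, -408.4]), array([175.9, 115.5]), -3.8) (array([ 488.9, -402. ]), array([173.2, 113.7]), -3.8)
dark (230, 171, 103, 81) 6584.5 (array([529.9, -90.7]), array([303.3, 228.1]), 85.5) (array([525.8, -89.3]), array([298.6, 224.5]), 85.5)
```

```bash
cat >> h.py <<'E'
def pose():
    s=read_state(); r=R.from_rotvec(s['tcp_rot']); y=r.as_matrix()[:,1]
    return np.array(s['tool_pos'])*1000,np.degrees(np.arctan2(y[1],y[0])),s
def plan(*wps,start=None):
    """wps (x,y,z mm, yaw deg of tool y, rows): rows in tool axes, tool down; rounded, errors not accumulated"""
    p,a,_=pose(); 
    if start is not None: p,a=np.array(start[:3],float),start[3]
    for x,y,z,t,n in wps:
        t=a+(t-a+90)%180-90 if abs(t-a)>135 else t
        for i in range(n):
            k=n-i; d=(np.array([x,y,z])-p)/k; da=(t-a)/k
            c,s=np.cos(np.radians(a)),np.sin(np.radians(a))
            ty=np.array([c,s,0]);tx=np.array([-s,c,0])   # x = y cross z, z down
            sh=np.round(np.array([d@tx,d@ty,-d[2]])/10/.05)*.05; r=round(-da/.5)*.5
            p=p+10*(sh[0]*tx+sh[1]*ty+sh[2]*np.array([0,0,-1])); a=a-r
            print(*[f"{v:.2f}" for v in sh],0,0,r)
        print('  ->',np.round(p,1),round(a,1))
E
python3 - <<'E'
from h import *
p,a,s=pose();print(p,a,R.from_rotvec(s['tcp_rot']).as_matrix().round(3))
plan((504.1,380.7,150,108.8,8))
E
```

```text
[229.13233798 634.15682044 208.27488354] 70.13067776188969 [[-0.94   0.34  -0.001]
 [ 0.34   0.94  -0.002]
 [ 0.    -0.002 -1.   ]]
-4.30 -1.80 0.75 0 0 -5.0
-4.15 -2.20 0.75 0 0 -5.0
-3.95 -2.55 0.70 0 0 -5.0
-3.70 -2.85 0.75 0 0 -4.5
-3.45 -3.15 0.70 0 0 -5.0
-3.15 -3.45 0.75 0 0 -4.5
-2.90 -3.65 0.70 0 0 -5.0
-2.55 -3.90 0.75 0 0 -4.5
  -> [504.1 380.7 149.8] 108.6
```

Call:
{"name": "move_arm", "arguments": {"series": [8.5,-4.3,-1.8,0.75,0,0,-5,8.5,-4.15,-2.2,0.75,0,0,-5,8.5,-3.95,-2.55,0.7,0,0,-5,8.5,-3.7,-2.85,0.75,0,0,-4.5,8.5,-3.45,-3.15,0.7,0,0,-5], "grip_force": 40}}

```text
time: 0.72
tool_pos: [0.4022, 0.4748, 0.1722]
tcp_rot: [0.132, -3.138, 0.001]
wrist_force: [0.0, -0.2, -0.1]
width: 0.991
grip_force: 0.0
```

Call:
{"name": "move_arm", "arguments": {"series": [8.5,-3.15,-3.45,0.75,0,0,-4.5,8.5,-2.9,-3.65,0.7,0,0,-5,8.5,-2.55,-3.9,0.75,0,0,-4.5,8.5,0,0,0,0,0,0]}}

```text
time: 1.23
tool_pos: [0.5058, 0.3784, 0.1495]
tcp_rot: [0.502, -3.099, 0.003]
wrist_force: [-1.0, -0.1, -0.9]
width: 0.995
grip_force: 0.0
```

Run:
```python
from h import *
cal=calibration("wrist"); im=read_camera("wrist")[:,:,::-1].copy(); cv2.imwrite("pics/w1.png",im)
p,a,s=pose();print(p,a,s['wrist_force'])
hsv=cv2.cvtColor(im,cv2.COLOR_BGR2HSV)
Rm=cv2.Rodrigues(cal['rvec'])[0];print('cam',-Rm.T@cal['tvec'],Rm[2])
m=cv2.inRange(hsv,(5,45,60),(25,255,255)); m=cv2.morphologyEx(m,cv2.MORPH_CLOSE,np.ones((5,5)))
for c in blobs(m,800): print(cv2.boundingRect(c),rect(cal,c,.015))
```

```text
[504.67608366 379.84328003 149.91912023] 108.42936289397812 [ 0.13620862  0.03234429 -0.38735142]
cam [0.43527305 0.35467054 0.31499691] [ 0.28038376  0.09163445 -0.95550409]
(66, 143, 74, 73) (array([561. , 246.4]), array([64.3, 63.1]), -83.8)
(229, 121, 51, 96) (array([507.5, 380.4]), array([90.6, 46. ]), 19.8)
(115, 0, 82, 54) (array([417. , 265.3]), array([65.9, 39.8]), -71.6)
```

View pics/w1.png

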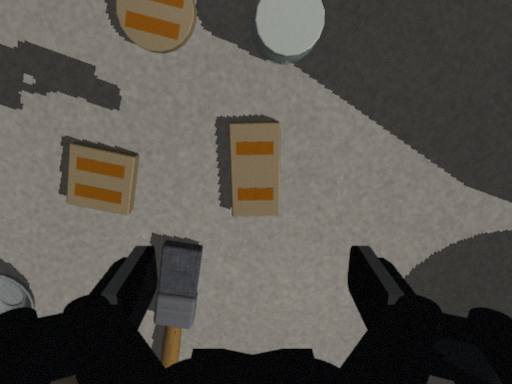

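The wrist view shows the bar at (255,170), the square at (100,180), the disc at (155,15), the jar at (290,18) and the brush head at (180,270). The brush is clear of the bar grasp. Top and wrist measurements differ by 2–3 mm in x, so I'll split the difference and go for the bar.

Run:
```python
from h import *
p,a,s=pose();print(p,a,s['wrist_force'])
plan((505.8,380.7,40,109.3,3),(505.8,380.7,10,109.3,2))
```

```text
[504.67608366 379.84328003 149.91912023] 108.42936289397812 [ 0.13620862  0.03234429 -0.38735142]
-0.05 0.00 3.65 0 0 -0.5
-0.05 0.00 3.65 0 0 0.0
-0.05 0.05 3.70 0 0 -0.5
  -> [505.9 380.8  39.9] 109.4
0.00 -0.00 1.50 0 0 0.0
0.00 -0.00 1.50 0 0 0.0
  -> [505.9 380.8   9.9] 109.4
```

Call:
{"name": "move_arm", "arguments": {"series": [8.5,-0.05,0,3.65,0,0,-0.5,8.5,-0.05,0,3.65,0,0,0,8.5,-0.05,0.05,3.7,0,0,-0.5,8.5,0,0,1.5,0,0,0,8.5,0,0,1.5,0,0,0]}}

```text
time: 1.9
tool_pos: [0.5055, 0.3833, 0.011]
tcp_rot: [-0.536, 3.095, 0.001]
wrist_force: [1.8, 0.0, -0.2]
width: 0.995
grip_force: 0.0
```

Call:
{"name": "move_arm", "arguments": {"series": [8.5,0,0,0,0,0,0,4,0,0,0,0,0,0,4,0,0,0,0,0,0,4,0,0,0,0,0,0,4,0,0,0,0,0,0], "grip_force": 40}}

```text
time: 2.52
tool_pos: [0.5059, 0.3824, 0.0114]
tcp_rot: [-0.535, 3.095, 0.0]
wrist_force: [0.3, 0.6, -0.4]
width: 0.471
grip_force: 0.0
```

Run:
```python
from h import *
p,a,s=pose();print(p,a,s['wrist_force'],s['width'],s['grip_force'])
plan((505.8,380.7,90,109.3,3),(480,160,90,97,5),(477.9,-85.9,90,85.8,6),(477.9,-85.9,40,85.8,2))
```

```text
[505.8641392  382.37516922  11.42579006] 109.62147784246386 [ 0.27943912  0.61330552 -0.42247408] 0.4710253367197396 0.0
0.00 -0.05 -2.60 0 0 0.0
0.05 -0.05 -2.65 0 0 0.0
0.00 -0.05 -2.60 0 0 0.5
  -> [505.9 380.8  89.9] 109.1
1.95 -4.00 -0.00 0 0 2.5
1.75 -4.10 -0.00 0 0 2.5
1.60 -4.15 -0.00 0 0 2.5
1.40 -4.20 -0.00 0 0 2.5
1.20 -4.30 -0.00 0 0 2.0
  -> [479.9 159.9  89.9] 97.1
0.55 -4.05 -0.00 0 0 2.0
0.40 -4.10 -0.00 0 0 2.0
0.25 -4.10 -0.00 0 0 2.0
0.10 -4.10 -0.00 0 0 2.0
-0.05 -4.10 -0.00 0 0 1.5
-0.10 -4.05 -0.00 0 0 2.0
  -> [477.8 -85.8  89.9] 85.6
-0.00 -0.00 2.50 0 0 0.0
-0.00 -0.00 2.50 0 0 0.0
  -> [477.8 -85.8  39.9] 85.6
```

Opening is 40 mm with no grip force, so the bar isn't gripped. I'll look.

Run:
```python
from h import *
import workcell; print([n for n in dir(workcell) if 'tip' in n.lower()])
im=read_camera("wrist")[:,:,::-1].copy(); cv2.imwrite("pics/w2.png",im)
p,a,s=pose();print(p,a,s['width'],s['grip_force'],{k:v for k,v in s.items() if 'tip' in k})
```

```text
['tcp_to_tips']
[505.79270677 382.31376894  11.28184233] 109.62200536318925 0.4647880483924569 0.0 {}
```

View pics/w2.png

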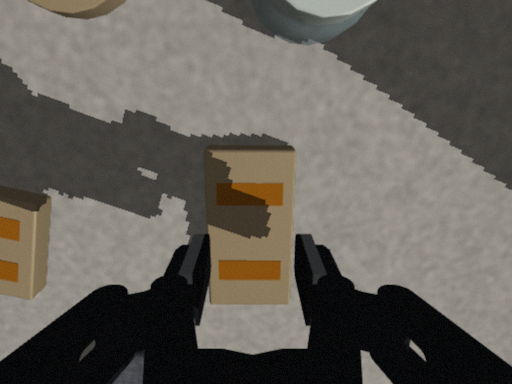

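The fingers are alongside the bar at (210–295, 235) and just short of squeezing it. I'll keep closing.

Call:
{"name": "move_arm", "arguments": {"series": [2,0,0,0,0,0,0,2,0,0,0,0,0,0,2,0,0,0,0,0,0,2,0,0,-0.5,0,0,0], "grip_force": 40}}

```text
time: 3.08
tool_pos: [0.5052, 0.382, 0.0156]
tcp_rot: [0.535, -3.095, 0.001]
wrist_force: [-0.6, -0.6, -0.5]
width: 0.233
grip_force: 0.0
```

Run:
```python
from h import *
print(tcp_to_tips)
cal=calibration("wrist");im=read_camera("wrist")[:,:,::-1].copy(); cv2.imwrite("pics/w3.png",im)
p,a,s=pose();print(p,a,s['width'],s['grip_force'],s['wrist_force'])
X=np.array([[p[0],p[1],z] for z in (p[2]-8,p[2],p[2]+11)])/1000
print(cv2.projectPoints(X,cal['rvec'],cal['tvec'],cal['camera_matrix'],None)[0].reshape(-1,2))
```

```text
0.008
[505.87459357 382.49166745  16.76138226] 109.6300524573326 0.23267428244900726 0.0 [-0.29003298 -0.13886209  0.00888255]
[[253.53239285 224.33901921]
 [253.5861291  230.30025978]
 [253.66796462 239.37869854]]
```

View pics/w3.png

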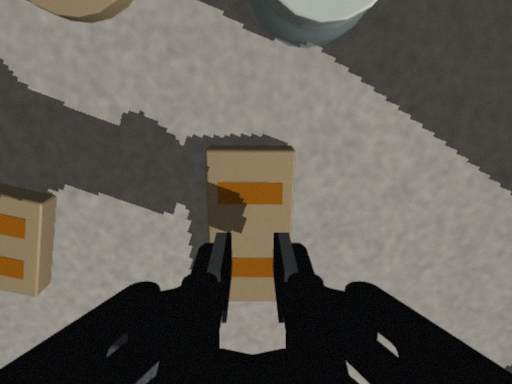

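The fingers are hovering above the bar, not around it. The bar at (250,225) has not moved. I'll measure the real fingertip height from this view.

Run:
```python
from h import *
cal=calibration("wrist");p,a,s=pose()
K=cal['camera_matrix'];Rm=cv2.Rodrigues(cal['rvec'])[0];c=-Rm.T@cal['tvec'];print('f',K[0,0],'cam',c*1000, 'tcp',p)
T=R.from_rotvec(s['tcp_rot']).as_matrix()
for gap,l,r,row in((20,231,275,233),(20,227,279,320),(40,209.5,295.5,235)):
    Z=gap/1000*K[0,0]/(r-l)
    pt=np.linalg.inv(K)@np.array([(l+r)/2,row,1])*Z
    w=Rm.T@(pt-cal['tvec']); print(gap,row,'Z',Z*1000,'in tool frame mm',(T.T@(w*1000-p)).round(1))
# bar centre by rays at z 15
im=cv2.imread("pics/w3.png")
for x,y in((207,150),(295,150)): print(cast(cal,(x,y),.015)*1000)
```

```text
f 331.07862267290164 cam [435.59700927 356.84206761 182.06174442] tcp [505.87459357 382.49166745  16.76138226]
20 233 Z 150.49028303313713 in tool frame mm [ 10.1  -0.1 -27.8]
20 320 Z 127.33793179726987 in tool frame mm [-11.9  -0.2 -58.9]
40 235 Z 153.99005705716357 in tool frame mm [  7.7  -0.4 -24.9]
[[473.69206615 345.96576078  15.        ]]
[[458.59947555 388.29877761  15.        ]]
```

The measured tips (front edge at tool x +10 mm, as expected) lie about 26 mm behind the reported TCP, not 8 mm ahead. That fits the fingers passing over the 15 mm bar. The stated value can't be trusted, so I'll feel for the bar's top gently to calibrate.

Call:
{"name": "move_arm", "arguments": {"series": [2,0,0,1,0,0,0,2,0,0,0.8,0,0,0,2,0,0,0,0,0,0]}}

```text
time: 3.5
tool_pos: [0.5044, 0.3814, -0.0038]
tcp_rot: [0.535, -3.093, 0.002]
wrist_force: [-0.9, 0.5, -0.5]
width: 0.234
grip_force: 0.0
```

Call:
{"name": "move_arm", "arguments": {"series": [2,0,0,0.2,0,0,0,2,0,0,0.2,0,0,0,2,0,0,0.1,0,0,0]}}

```text
time: 3.88
tool_pos: [0.5057, 0.3823, -0.0066]
tcp_rot: [-0.535, 3.096, 0.0]
wrist_force: [-1.7, -2.5, 6.4]
width: 0.234
grip_force: 3.3
```

Contact with the bar's top (z = 15 mm) came at TCP z ≈ -6, so the tips are really about 21 mm behind the TCP at this opening. The grasp therefore needs TCP z ≈ -20. I'll open, lower and grip.

Call:
{"name": "move_arm", "arguments": {"series": [8.5,0,0,-1,0,0,0,8.5,0,0,0,0,0,0,8.5,0,0,0,0,0,0,8.5,0,0,0,0,0,0]}}

```text
time: 4.38
tool_pos: [0.5055, 0.3822, 0.0028]
tcp_rot: [0.535, -3.095, 0.0]
wrist_force: [-0.3, 0.2, -0.9]
width: 0.994
grip_force: 0.0
```

Call:
{"name": "move_arm", "arguments": {"series": [8.5,0,0,1,0,0,0,8.5,0,0,0.8,0,0,0,8.5,0,0,0.5,0,0,0,8.5,0,0,0,0,0,0]}}

```text
time: 4.88
tool_pos: [0.505, 0.3818, -0.0211]
tcp_rot: [0.535, -3.094, 0.001]
wrist_force: [-1.3, 0.3, -0.4]
width: 0.994
grip_force: 0.0
```

Call:
{"name": "move_arm", "arguments": {"series": [3,0,0,0,0,0,0,3,0,0,0,0,0,0,3,0,0,0,0,0,0,3,0,0,0,0,0,0,3,0,0,0,0,0,0], "grip_force": 40}}

```text
time: 5.5
tool_pos: [0.5061, 0.3826, -0.0193]
tcp_rot: [-0.535, 3.094, 0.001]
wrist_force: [-0.3, 0.2, 4.1]
width: 0.526
grip_force: 42.9
```

Run:
```python
from h import *
p,a,s=pose();print(p,a,s['wrist_force'],s['width'],s['grip_force'])
z=60
plan((p[0],p[1],z,a,3),(480,160,z,97,5),(477.9,-85.9,z,85.8,6),(477.9,-85.9,0,85.8,2))
```

```text
[506.14508248 382.64644117 -19.34602052] 109.63133780785829 [-0.33395615  0.2463598   4.08997577] 0.526147566554513 42.90779113769531
0.00 0.00 -2.65 0 0 0.0
0.00 0.00 -2.65 0 0 0.0
0.00 0.00 -2.65 0 0 0.0
  -> [506.1 382.6  60.2] 109.6
2.00 -4.00 0.00 0 0 2.5
1.80 -4.10 0.00 0 0 2.5
1.65 -4.20 0.00 0 0 2.5
1.45 -4.25 0.00 0 0 2.5
1.25 -4.30 0.00 0 0 2.5
  -> [479.9 159.9  60.2] 97.1
0.55 -4.05 0.00 0 0 2.0
0.40 -4.10 0.00 0 0 2.0
0.25 -4.10 0.00 0 0 2.0
0.10 -4.10 0.00 0 0 2.0
-0.00 -4.10 0.00 0 0 1.5
-0.15 -4.05 0.00 0 0 2.0
  -> [477.9 -85.8  60.2] 85.6
-0.00 -0.00 3.00 0 0 0.0
-0.00 -0.00 3.00 0 0 0.0
  -> [ 4.779e+02 -8.580e+01  2.000e-01] 85.6
```

Gripped: 45 mm opening, 43 N. The tips touch the table lightly, which gives the tip height. Lifting and carrying.

Call:
{"name": "move_arm", "arguments": {"series": [3,0,0,-2,0,0,0,3,0,0,-3,0,0,0,3,0,0,-2.95,0,0,0,3,2,-4,0,0,0,2.5,3,1.8,-4.1,0,0,0,2.5]}}

```text
time: 6.12
tool_pos: [0.4951, 0.293, 0.061]
tcp_rot: [-0.4, 3.115, 0.001]
wrist_force: [-0.2, -0.3, -2.1]
width: 0.53
grip_force: 42.4
```

Call:
{"name": "move_arm", "arguments": {"series": [3,1.65,-4.2,0,0,0,2.5,3,1.45,-4.25,0,0,0,2.5,3,1.25,-4.3,0,0,0,2.5,3,0.55,-4.05,0,0,0,2,3,0.4,-4.1,0,0,0,2]}}

```text
time: 6.75
tool_pos: [0.4782, 0.0762, 0.0603]
tcp_rot: [-0.084, 3.14, 0.0]
wrist_force: [0.4, -0.6, -1.1]
width: 0.523
grip_force: 42.4
```

Call:
{"name": "move_arm", "arguments": {"series": [3,0.25,-4.1,0,0,0,2,3,0.1,-4.1,0,0,0,2,3,0,-4.1,0,0,0,1.5,3,-0.15,-4.05,0,0,0,2,3,0,0,0,0,0,0]}}

```text
time: 7.38
tool_pos: [0.4774, -0.0884, 0.0603]
tcp_rot: [0.126, 3.138, -0.001]
wrist_force: [0.9, 0.4, -2.0]
width: 0.525
grip_force: 42.4
```

Run:
```python
from h import *
p,a,s=pose();print(p,a,s['wrist_force'],s['width'],s['grip_force'])
cal=calibration("wrist");im=read_camera("wrist")[:,:,::-1].copy(); cv2.imwrite("pics/w4.png",im)
hsv=cv2.cvtColor(im,cv2.COLOR_BGR2HSV)
m=cv2.inRange(hsv,(5,45,60),(25,255,255)); m=cv2.morphologyEx(m,cv2.MORPH_CLOSE,np.ones((5,5)))
for c in blobs(m,800): print(cv2.boundingRect(c),rect(cal,c,.023))
p,a,s=pose();print(p,a)
plan((477.9,-85.9,0,85.8,2),(477.9,-85.9,-11,85.8,2))
```

```text
[477.39238423 -88.3985058   60.34358803] 85.41372095007695 [ 0.88846683  0.38197524 -2.01693385] 0.5251847175555756 42.410101890563965
(196, 157, 113, 198) (array([522.4, -92.1]), array([152.7,  71.2]), -4.5)
[477.21906315 -87.10404686  60.12216354] 85.4805546329336
-0.05 0.05 3.00 0 0 0.0
-0.00 0.10 3.00 0 0 -0.5
  -> [ 4.778e+02 -8.560e+01  1.000e-01] 86.0
-0.00 -0.00 0.55 0 0 0.0
-0.00 -0.00 0.55 0 0 0.0
  -> [477.8 -85.6 -10.9] 86.0
```

View pics/w4.png

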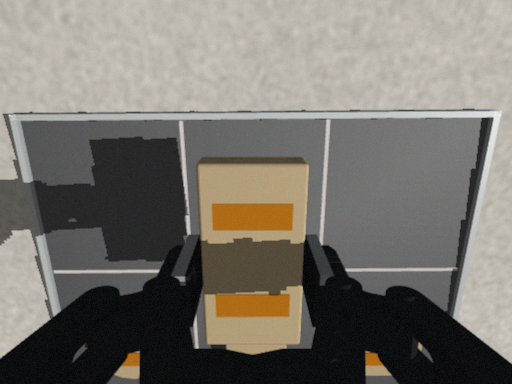

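The wrist view shows the bar (200–308) centred between the cell lines (184 and 327), square with the tray. Lowering and releasing.

Call:
{"name": "move_arm", "arguments": {"series": [3,-0.05,0.05,3,0,0,0,3,0,0.05,3,0,0,-0.5,3,0,0,0.6,0,0,0,3,0,0,0.5,0,0,0,3,0,0,0,0,0,0]}}

```text
time: 8.05
tool_pos: [0.4789, -0.085, -0.0106]
tcp_rot: [0.105, 3.138, -0.0]
wrist_force: [-0.1, -0.3, -2.0]
width: 0.525
grip_force: 42.4
```

Call:
{"name": "move_arm", "arguments": {"series": [3,0,0,0,0,0,0,6,0,0,0,0,0,0,6,0,0,0,0,0,0,6,0,0,0,0,0,0]}}

```text
time: 8.55
tool_pos: [0.4782, -0.0853, -0.0112]
tcp_rot: [0.106, 3.139, -0.0]
wrist_force: [-0.7, -0.1, -0.1]
width: 0.703
grip_force: 0.0
```

Run:
```python
from h import *
p,a,s=pose();print(p,a,s['wrist_force'],s['width'],s['grip_force'])
x,y=560.3,246
plan((p[0],p[1],60,a,3),(520,90,60,94,5),(x,y,60,96.2,4),(x,y,10,96.2,2))
```

```text
[478.21377489 -85.31286518 -11.21745425] 86.12070861220049 [-0.67292014 -0.10481627 -0.07022307] 0.7034978324774653 0.0
0.00 0.00 -2.35 0 0 0.0
0.00 0.00 -2.40 0 0 0.0
0.00 0.00 -2.35 0 0 0.0
  -> [478.2 -85.3  59.8] 86.1
-0.60 3.55 -0.00 0 0 -1.5
-0.70 3.55 -0.00 0 0 -1.5
-0.80 3.50 -0.00 0 0 -1.5
-0.85 3.50 -0.00 0 0 -1.5
-0.95 3.50 -0.00 0 0 -2.0
  -> [519.9  90.2  59.8] 94.1
-1.30 3.80 -0.00 0 0 -0.5
-1.30 3.80 -0.00 0 0 -0.5
-1.35 3.80 -0.00 0 0 -0.5
-1.40 3.80 -0.00 0 0 -0.5
  -> [560.3 246.2  59.8] 96.1
0.00 -0.00 2.50 0 0 0.0
0.00 -0.00 2.50 0 0 0.0
  -> [560.3 246.2   9.8] 96.1
```

Call:
{"name": "move_arm", "arguments": {"series": [8.5,0,0,-2.35,0,0,0,8.5,0,0,-2.4,0,0,0,8.5,0,0,-2.35,0,0,0,8.5,-0.6,3.55,0,0,0,-1.5,8.5,-0.7,3.55,0,0,0,-1.5]}}

```text
time: 9.18
tool_pos: [0.4954, -0.0146, 0.0602]
tcp_rot: [0.025, 3.14, -0.0]
wrist_force: [-0.7, 0.3, 0.0]
width: 0.997
grip_force: 0.0
```

Call:
{"name": "move_arm", "arguments": {"series": [8.5,-0.8,3.5,0,0,0,-1.5,8.5,-0.85,3.5,0,0,0,-1.5,8.5,-0.95,3.5,0,0,0,-2,8.5,-1.3,3.8,0,0,0,-0.5,8.5,-1.3,3.8,0,0,0,-0.5]}}

```text
time: 9.8
tool_pos: [0.54, 0.1693, 0.0595]
tcp_rot: [-0.141, 3.138, -0.0]
wrist_force: [1.1, 0.4, 0.3]
width: 0.99
grip_force: 0.0
```

Call:
{"name": "move_arm", "arguments": {"series": [8.5,-1.35,3.8,0,0,0,-0.5,8.5,-1.4,3.8,0,0,0,-0.5,8.5,0,0,2.5,0,0,0,8.5,0,0,2,0,0,0,8.5,0,0,0,0,0,0]}}

```text
time: 10.42
tool_pos: [0.5574, 0.245, 0.0117]
tcp_rot: [0.167, -3.132, 0.003]
wrist_force: [-0.6, 0.6, -0.1]
width: 0.991
grip_force: 0.0
```

```bash
cat >> h.py <<'E'
def tiles():
    im=read_camera("top")[:,:,::-1].copy(); hsv=cv2.cvtColor(im,cv2.COLOR_BGR2HSV); cal=calibration("top")
    m=cv2.inRange(hsv,(5,45,70),(25,255,255)); m=cv2.morphologyEx(m,cv2.MORPH_CLOSE,np.ones((3,3)))
    for c in blobs(m,60):
        x,y,w,h=cv2.boundingRect(c)
        if x<340 and y>165: print((x,y,w,h),rect(cal,c,.015 if x<220 else .023))
    return im
E
python3 - <<'E'
from h import *
cv2.imwrite("pics/top1.png",tiles())
cal=calibration("wrist");im=read_camera("wrist")[:,:,::-1].copy()
hsv=cv2.cvtColor(im,cv2.COLOR_BGR2HSV)
m=cv2.inRange(hsv,(5,45,50),(25,255,255)); m=cv2.morphologyEx(m,cv2.MORPH_CLOSE,np.ones((5,5)))
for c in blobs(m,800): print(cv2.boundingRect(c),rect(cal,c,.015))
p,a,s=pose();print(p,a,s['wrist_force'],s['width'])
E
```

```text
(272, 212, 17, 30) (array([474.9, -84.6]), array([88.8, 46.1]), -2.9)
(304, 184, 21, 20) (array([ 579.8, -190. ]), array([62. , 60.4]), -88.9)
(243, 178, 21, 21) (array([ 5.936e+02, -4.000e-01]), array([60.6, 59.5]), -4.2)
(276, 177, 16, 29) (array([586.2, -95.7]), array([89.9, 46.5]), -0.2)
(191, 174, 119, 110) (array([560. , 243.9]), array([64. , 61.4]), 6.1)
[559.66545346 245.6448692   14.18158548] 96.08128275058309 [ 0.18190378 -0.09318634 -0.22515672] 0.991053052407625
```

The bar lies at (474.9,-84.6) against a target of about (476.5,-87), within tolerance. The gripper is centred over the square, so I'll lower and grip.

Call:
{"name": "move_arm", "arguments": {"series": [8.5,0,0,1.5,0,0,0,8.5,0,0,1.2,0,0,0,8.5,0,0,0.5,0,0,0,4,0,0,0,0,0,0,4,0,0,0,0,0,0]}}

```text
time: 11.15
tool_pos: [0.5606, 0.2465, -0.0169]
tcp_rot: [-0.168, 3.136, 0.0]
wrist_force: [-0.2, -0.0, -1.2]
width: 0.686
grip_force: 43.0
```

Call:
{"name": "move_arm", "arguments": {"series": [4,0,0,0,0,0,0,4,0,0,0,0,0,0,4,0,0,0,0,0,0]}}

```text
time: 11.52
tool_pos: [0.5603, 0.2465, -0.0172]
tcp_rot: [-0.168, 3.136, 0.0]
wrist_force: [0.3, 0.3, 1.2]
width: 0.687
grip_force: 43.2
```

Run:
```python
from h import *
p,a,s=pose();print(p,a,s['wrist_force'],s['width'],s['grip_force'])
plan((p[0],p[1],60,a,3),(484.5,7.3,60,85.8,7))
```

```text
[560.30335079 246.4601069  -17.18290333] 96.13387933429598 [0.34242172 0.339111   1.16506779] 0.6871933785077262 43.24518084526062
0.00 0.00 -2.55 0 0 0.0
0.00 0.00 -2.60 0 0 0.0
0.00 0.00 -2.55 0 0 0.0
  -> [560.3 246.5  59.8] 96.1
1.45 -3.30 -0.00 0 0 1.5
1.35 -3.30 -0.00 0 0 1.5
1.25 -3.35 -0.00 0 0 1.5
1.20 -3.40 -0.00 0 0 1.5
1.10 -3.40 -0.00 0 0 1.5
1.00 -3.45 -0.00 0 0 1.5
0.90 -3.45 -0.00 0 0 1.5
  -> [484.5   7.4  59.8] 85.6
```

Call:
{"name": "move_arm", "arguments": {"series": [4,0,0,-2.55,0,0,0,4,0,0,-2.6,0,0,0,4,0,0,-2.55,0,0,0,4,1.45,-3.3,0,0,0,1.5,4,1.35,-3.3,0,0,0,1.5]}}

```text
time: 12.15
tool_pos: [0.538, 0.1775, 0.0598]
tcp_rot: [-0.086, 3.14, 0.0]
wrist_force: [-0.1, -0.9, -1.1]
width: 0.684
grip_force: 43.7
```

Call:
{"name": "move_arm", "arguments": {"series": [4,1.25,-3.35,0,0,0,1.5,4,1.2,-3.4,0,0,0,1.5,4,1.1,-3.4,0,0,0,1.5,4,1,-3.45,0,0,0,1.5,4,0.9,-3.45,0,0,0,1.5]}}

```text
time: 12.78
tool_pos: [0.4833, 0.0062, 0.0593]
tcp_rot: [-0.121, -3.139, 0.0]
wrist_force: [0.5, 0.1, -1.8]
width: 0.684
grip_force: 43.7
```

Call:
{"name": "move_arm", "arguments": {"series": [4,0,0,0,0,0,0,4,0,0,3,0,0,0,4,0,0,2,0,0,0,4,0,0,0,0,0,0]}}

```text
time: 13.28
tool_pos: [0.4822, 0.0079, 0.0077]
tcp_rot: [-0.119, -3.135, -0.0]
wrist_force: [-0.4, -0.2, -1.0]
width: 0.685
grip_force: 43.7
```

Run:
```python
from h import *
p,a,s=pose();print(p,a,s['wrist_force'],s['width'],s['grip_force'])
plan((484.5,7.3,-9,85.8,2))
```

```text
[482.2100151    7.94634088   7.74945874] 85.66531128436937 [-0.40752824 -0.16534987 -0.98091103] 0.685067380081644 43.684608936309814
-0.10 -0.00 0.85 0 0 0.0
-0.15 -0.05 0.80 0 0 0.0
  -> [484.7   7.3  -8.8] 85.7
```

Call:
{"name": "move_arm", "arguments": {"series": [4,0,0,1.2,0,0,0,4,0,0,0.6,0,0,0,4,0,0,0.1,0,0,0,4,0,0,0,0,0,0]}}

```text
time: 13.78
tool_pos: [0.4845, 0.0072, -0.0092]
tcp_rot: [0.12, 3.139, 0.0]
wrist_force: [-0.2, 0.1, -0.7]
width: 0.682
grip_force: 43.8
```

Run:
```python
from h import *
p,a,s=pose();print(p,a,s['wrist_force'],s['width'],s['grip_force'])
```

```text
[484.54184655   7.23992797  -9.19155583] 85.63020636488517 [-0.24185753  0.11002042 -0.68242834] 0.6823940629603341 43.79120171070099
```

Call:
{"name": "move_arm", "arguments": {"series": [8,0,0,0,0,0,0,8,0,0,0,0,0,0,8,0,0,0,0,0,0,8,0,0,-3,0,0,0,8,0,0,-4,0,0,0]}}

```text
time: 14.4
tool_pos: [0.4827, 0.0072, 0.06]
tcp_rot: [-0.12, -3.136, 0.0]
wrist_force: [-0.2, -0.5, 1.1]
width: 0.937
grip_force: 0.0
```

Run:
```python
from h import *
p,a,s=pose();print(p,a,s['wrist_force'],s['width'],s['grip_force'])
plan((402,260.5,60,93,6),(402,260.5,15,93,2),start=(484.5,7.2,61,85.6))
```

```text
[482.65721156   7.23943545  60.03138498] 85.62851399674568 [-0.23223672 -0.50392675  1.12079283] 0.9374747208493167 0.0
1.70 4.10 0.00 0 0 -1.0
1.60 4.15 0.00 0 0 -1.5
1.50 4.15 0.00 0 0 -1.0
1.45 4.20 0.05 0 0 -1.5
1.35 4.25 0.00 0 0 -1.0
1.25 4.25 0.05 0 0 -1.5
  -> [402.1 260.4  60. ] 93.1
0.00 0.00 2.25 0 0 0.0
0.00 0.00 2.25 0 0 0.0
  -> [402.1 260.4  15. ] 93.1
```

Call:
{"name": "move_arm", "arguments": {"series": [8.5,1.7,4.1,0,0,0,-1,8.5,1.6,4.15,0,0,0,-1.5,8.5,1.5,4.15,0,0,0,-1,8.5,1.45,4.2,0,0,0,-1.5,8.5,1.35,4.25,0,0,0,-1]}}

```text
time: 15.02
tool_pos: [0.4149, 0.2196, 0.0607]
tcp_rot: [-0.045, 3.141, 0.0]
wrist_force: [-0.0, -0.3, 0.4]
width: 0.995
grip_force: 0.0
```

Call:
{"name": "move_arm", "arguments": {"series": [8.5,1.25,4.25,0,0,0,-1.5,8.5,0,0,2.2,0,0,0,8.5,0,0,2.3,0,0,0,8.5,0,0,0,0,0,0]}}

```text
time: 15.52
tool_pos: [0.3996, 0.2595, 0.0137]
tcp_rot: [0.086, -3.136, 0.003]
wrist_force: [0.5, -0.2, 0.4]
width: 0.996
grip_force: 0.0
```

Run:
```python
from h import *
tiles()
cal=calibration("wrist");im=read_camera("wrist")[:,:,::-1].copy();cv2.imwrite("pics/w5.png",im)
hsv=cv2.cvtColor(im,cv2.COLOR_BGR2HSV)
m=cv2.inRange(hsv,(5,45,50),(25,255,255)); m=cv2.morphologyEx(m,cv2.MORPH_CLOSE,np.ones((5,5)))
for c in blobs(m,800): print(cv2.boundingRect(c),rect(cal,c,.015))
p,a,s=pose();print(p,a,s['wrist_force'],s['width'])
```

```text
(239, 213, 22, 22) (array([483.2,   7.2]), array([61.5, 59.5]), -4.3)
(272, 211, 17, 30) (array([477.1, -85. ]), array([91.1, 46. ]), -3.9)
(304, 184, 21, 21) (array([ 578.3, -190. ]), array([64.1, 61.8]), -0.6)
(243, 178, 21, 21) (array([ 5.931e+02, -3.000e-01]), array([61.8, 59.5]), -4.2)
(275, 177, 17, 30) (array([585.3, -94.5]), array([91.9, 46. ]), -4.1)
(195, 173, 117, 113) (array([403.6, 260.7]), array([65.9, 63.3]), -22.4)
[401.73039252 260.37161392  15.74369166] 93.12191064034488 [ 0.36300755 -0.34379903 -0.61728173] 0.9930677634218142
```

View pics/w5.png

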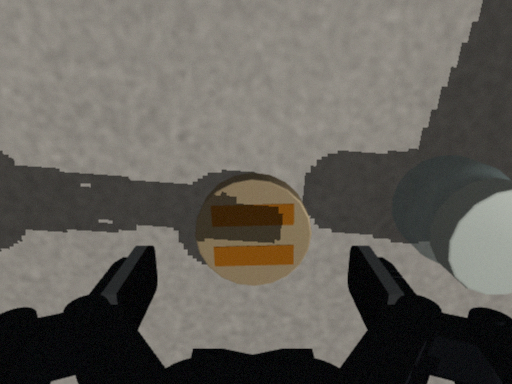

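The wrist view shows the disc at (253,228) between the fingers and the jar at (475,245), clear of the right finger. The top view puts the square at (483.2,7.2) and the bar at (477.1,-85.0), both within 2 mm. Gripping the disc.

Call:
{"name": "move_arm", "arguments": {"series": [8.5,0,0,1.5,0,0,0,8.5,0,0,1.2,0,0,0,8.5,0,0,0.5,0,0,0,8.5,0,0,0,0,0,0,4.5,0,0,0,0,0,0]}}

```text
time: 16.25
tool_pos: [0.4019, 0.2605, -0.0163]
tcp_rot: [-0.086, 3.14, 0.0]
wrist_force: [0.2, -0.0, -0.8]
width: 0.812
grip_force: 0.0
```

Call:
{"name": "move_arm", "arguments": {"series": [4.5,0,0,0,0,0,0,4.5,0,0,0,0,0,0,4.5,0,0,0,0,0,0,4.5,0,0,0,0,0,0]}}

```text
time: 16.75
tool_pos: [0.4021, 0.2606, -0.0155]
tcp_rot: [-0.086, 3.14, 0.0]
wrist_force: [-2.4, -1.9, 5.9]
width: 0.717
grip_force: 42.2
```

Run:
```python
from h import *
p,a,s=pose();print(p,a,s['wrist_force'],s['width'],s['grip_force'])
plan((p[0],p[1],70,a,3),(455,40,70,90,5),(470,-181.4,70,85.8,5),(470,-181.4,9,85.8,2))
```

```text
[402.09124574 260.62696933 -15.53779629] 93.1342671436105 [-2.38531786 -1.88721099  5.9142527 ] 0.7168082766834359 42.1626877784729
0.00 0.00 -2.85 0 0 0.0
0.00 0.00 -2.85 0 0 0.0
0.00 0.00 -2.85 0 0 0.0
  -> [402.1 260.6  70. ] 93.1
-0.80 -4.45 -0.00 0 0 0.5
-0.85 -4.45 -0.00 0 0 0.5
-0.90 -4.45 -0.00 0 0 0.5
-0.95 -4.45 -0.00 0 0 1.0
-1.00 -4.45 -0.00 0 0 0.5
  -> [455.   39.8  70. ] 90.1
-0.30 -4.45 -0.00 0 0 1.0
-0.35 -4.40 -0.00 0 0 1.0
-0.45 -4.40 -0.00 0 0 1.0
-0.50 -4.40 -0.00 0 0 0.5
-0.60 -4.40 -0.00 0 0 1.0
  -> [ 470.2 -181.3   70. ] 85.6
0.00 -0.00 3.05 0 0 0.0
0.00 -0.00 3.05 0 0 0.0
  -> [ 470.2 -181.3    9. ] 85.6
```

Call:
{"name": "move_arm", "arguments": {"series": [4.5,0,0,-1,0,0,0,4.5,0,0,-3,0,0,0,4.5,0,0,-3,0,0,0,4.5,0,0,-1.5,0,0,0,4.5,0,0,0,0,0,0]}}

```text
time: 17.38
tool_pos: [0.4027, 0.261, 0.0698]
tcp_rot: [-0.086, 3.138, 0.002]
wrist_force: [-0.1, 0.2, -1.8]
width: 0.718
grip_force: 43.9
```

Run:
```python
from h import *
cal=calibration("wrist");im=read_camera("wrist")[:,:,::-1].copy();cv2.imwrite("pics/w6.png",im)
hsv=cv2.cvtColor(im,cv2.COLOR_BGR2HSV)
p,a,s=pose();print(p,a,s['wrist_force'],s['width'],s['grip_force'])
m=cv2.inRange(hsv,(5,45,50),(25,255,255)); m=cv2.morphologyEx(m,cv2.MORPH_CLOSE,np.ones((5,5)))
for c in blobs(m,800): print(cv2.boundingRect(c),rect(cal,c,.015+(p[2]+16)/1000))
```

```text
[401.70154435 260.46650498  68.58102651] 93.13414934865004 [-0.37678993  1.23119235 -1.70711424] 0.7191518492656513 43.85101854801178
(185, 187, 135, 133) (array([404. , 260.8]), array([67.8, 61.5]), 4.0)
```

View pics/w6.png

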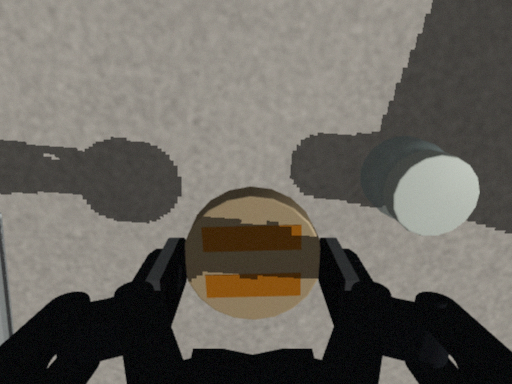

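The disc at (253,254) is held flat in the fingers and the jar hasn't moved. Carrying it over.

Call:
{"name": "move_arm", "arguments": {"series": [4.5,-0.8,-4.45,0,0,0,0.5,4.5,-0.85,-4.45,0,0,0,0.5,4.5,-0.9,-4.45,0,0,0,0.5,4.5,-0.95,-4.45,0,0,0,1,4.5,-1,-4.45,0,0,0,0.5]}}

```text
time: 18.05
tool_pos: [0.4532, 0.0382, 0.0668]
tcp_rot: [0.003, -3.139, 0.0]
wrist_force: [1.6, 0.8, -2.0]
width: 0.719
grip_force: 44.0
```

Call:
{"name": "move_arm", "arguments": {"series": [4.5,-0.3,-4.45,0,0,0,1,4.5,-0.35,-4.4,0,0,0,1,4.5,-0.45,-4.4,0,0,0,1,4.5,-0.5,-4.4,0,0,0,0.5,4.5,-0.6,-4.4,0,0,0,1]}}

```text
time: 18.68
tool_pos: [0.4682, -0.1823, 0.0666]
tcp_rot: [-0.121, -3.136, -0.002]
wrist_force: [0.9, 0.3, -1.1]
width: 0.718
grip_force: 44.0
```

Call:
{"name": "move_arm", "arguments": {"series": [4.5,0,0,0,0,0,0,4.5,0,0,3,0,0,0,4.5,0,0,3,0,0,0,4.5,0,0,0,0,0,0,4.5,0,0,0,0,0,0]}}

```text
time: 19.3
tool_pos: [0.4696, -0.1809, 0.0085]
tcp_rot: [-0.119, -3.139, -0.001]
wrist_force: [0.3, -0.7, -0.7]
width: 0.717
grip_force: 44.2
```

Run:
```python
from h import *
p,a,s=pose();print(p,a,s['wrist_force'],s['width'],s['grip_force'])
plan((470,-181.4,-8,85.8,2))
```

```text
[ 469.57026971 -180.86173924    8.50937735] 85.66919792997075 [ 0.25983364 -0.73528511 -0.73916223] 0.7169046241974597 44.178546667099
-0.00 -0.05 0.85 0 0 0.0
-0.05 -0.00 0.80 0 0 0.0
  -> [ 470.  -181.4   -8. ] 85.7
```

Call:
{"name": "move_arm", "arguments": {"series": [4.5,0,-0.05,1,0,0,0,4.5,0,0,0.5,0,0,0,4.5,0,0,0.1,0,0,0,4.5,0,0,0.05,0,0,0,4.5,0,0,0,0,0,0]}}

```text
time: 19.92
tool_pos: [0.4695, -0.1819, -0.0075]
tcp_rot: [-0.12, -3.139, -0.0]
wrist_force: [-2.1, 1.2, 6.2]
width: 0.717
grip_force: 45.0
```

Run:
```python
from h import *
p,a,s=pose();print(p,a,s['wrist_force'],s['width'],s['grip_force'])
```

```text
[ 469.48083926 -181.8994278    -7.46254346] 85.62505284939107 [-2.1117503   1.22457979  6.20163571] 0.7171367027844435 45.01339852809906
```

It's on the floor (6 N). Releasing, rising, then looking.

Call:
{"name": "move_arm", "arguments": {"series": [7.6,0,0,0,0,0,0,7.6,0,0,0,0,0,0,7.6,0,0,0,0,0,0,7.6,0,0,-2.5,0,0,0,7.6,0,0,-4,0,0,0]}}

```text
time: 20.55
tool_pos: [0.468, -0.1813, 0.056]
tcp_rot: [-0.12, -3.136, -0.002]
wrist_force: [0.1, -0.2, 0.5]
width: 0.891
grip_force: 0.0
```

Call:
{"name": "move_arm", "arguments": {"series": [0,2,-4,-2,0,0,0,0,2,-4,-2,0,0,0,0,2,-4,0,0,0,0,0,2,-4,0,0,0,0,0,0,0,0,0,0,0]}}

```text
time: 21.18
tool_pos: [0.3765, -0.3378, 0.0972]
tcp_rot: [0.126, 3.139, -0.002]
wrist_force: [0.7, -0.0, -0.0]
width: -0.0
grip_force: 0.0
```

Run:
```python
from h import *
im=tiles(); cv2.imwrite("pics/top2.png",im)
cal=calibration("top"); sc=calibration("scene"); si=read_camera("scene")[:,:,::-1].copy()
p,a,s=pose();print(p,a,s['wrist_force'],s['width'])
c1=cv2.resize(im[160:270,220:420],None,fx=4,fy=4); cv2.imwrite("pics/c1.png",c1)
c2=cv2.resize(si[160:345,90:300],None,fx=3,fy=3); cv2.imwrite("pics/c2.png",c2)
k0=cv2.imread("pics/top0.png")
for n,i,b in(("top",k0,(370,200,34,52)),("scene",cv2.imread("pics/scene0.png"),(115,270,70,60))):
    x,y,w,h=b; hsv=cv2.cvtColor(i,cv2.COLOR_BGR2HSV)[y:y+h,x:x+w]
    m=cv2.inRange(hsv,(0,0,115 if n=="top" else 140),(180,60,255))
    for c in blobs(m,12): (u,v),r=cv2.minEnclosingCircle(c); print(n,round(u+x,1),round(v+y,1),round(r,1),cv2.contourArea(c),(cast(calibration(n),(u+x,v+y),.04)*1000).round(1), (cast(calibration(n),(u+x,v+y),.05)*1000).round(1))
```

```text
(302, 219, 21, 21) (array([ 469., -182.]), array([61.2, 61.1]), -88.9)
(239, 213, 22, 22) (array([483.6,   7.3]), array([62.2, 59.3]), -4.8)
(272, 211, 17, 31) (array([476.6, -85. ]), array([92.1, 46. ]), -3.9)
(304, 184, 21, 21) (array([ 578.3, -190. ]), array([64. , 61.8]), -0.6)
(243, 178, 21, 21) (array([ 5.932e+02, -2.000e-01]), array([61.5, 59.2]), -4.2)
(275, 177, 17, 30) (array([585.7, -94.5]), array([92.8, 46. ]), -4.1)
[ 377.43942306 -335.4992448    96.81445559] 85.53631193004871 [-0.27362418 -0.18527849  1.00319285] 0.0006170257429247202
top 384.8 234.8 7.4 143.5 [[ 452.9 -396.    40. ]] [[ 451.4 -392.9   50. ]]
top 385.2 208.4 3.2 25.5 [[ 533.3 -401.7   40. ]] [[ 531.2 -398.4   50. ]]
scene 181.5 325.5 4.3 17.5 [[ 593.3 -408.7   40. ]] [[ 596.9 -411.8   50. ]]
scene 121.0 324.5 7.5 48.0 [[ 474.3 -473.    40. ]] [[ 479.2 -475.4   50. ]]
scene 162.0 307.0 4.5 55.0 [[ 528.6 -394.    40. ]] [[ 532.9 -397.2   50. ]]
scene 135.9 290.1 9.7 240.0 [[ 449.3 -389.5   40. ]] [[ 454.4 -392.8   50. ]]
scene 149.5 287.5 38.7 1315.5 [[ 472.9 -368.3   40. ]] [[ 477.8 -371.8   50. ]]
```

View pics/c2.png

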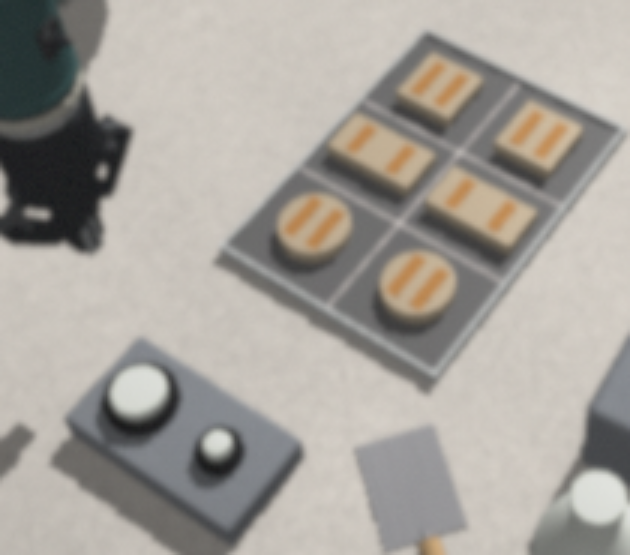

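The scene view shows all three tiles in the front row before their matching references; top-view errors are at most 2 mm. The small key is at crop (218,450) and the large at (140,393). Two views put them at (532,-398.5) and (452,-393.5) at z ≈ 48 mm, 80 mm apart as given. Now the small key.

Run:
```python
from h import *
plan((532,-398.5,70,85.6,4),(532,-398.5,36,85.6,1))
```

```text
-3.95 -1.25 0.65 0 0 0.0
-4.00 -1.30 0.70 0 0 0.0
-3.95 -1.25 0.65 0 0 0.0
-4.00 -1.30 0.70 0 0 0.0
  -> [ 532.  -398.7   69.8] 85.5
0.00 0.00 3.40 0 0 0.0
  -> [ 532.  -398.7   35.8] 85.5
```

Call:
{"name": "move_arm", "arguments": {"series": [0,-3.95,-1.25,0.65,0,0,0,0,-4,-1.3,0.7,0,0,0,0,-3.95,-1.25,0.65,0,0,0,0,-4,-1.3,0.7,0,0,0,0,0,0,0,0,0,0]}}

```text
time: 21.9
tool_pos: [0.5353, -0.3973, 0.0687]
tcp_rot: [0.115, 3.139, 0.001]
wrist_force: [0.4, -0.3, -0.1]
width: 0.0
grip_force: 0.0
```

Call:
{"name": "move_arm", "arguments": {"series": [0,0,0,2,0,0,0,0,0,0,1.4,0,0,0,0,0,0,0,0,0,0,0,0,0,0,0,0,0]}}

```text
time: 22.4
tool_pos: [0.5318, -0.3983, 0.036]
tcp_rot: [-0.12, -3.139, -0.0]
wrist_force: [-0.1, 0.2, -0.1]
width: -0.0
grip_force: 0.0
```

Call:
{"name": "move_arm", "arguments": {"series": [0,0,0,0.3,0,0,0,0,0,0,0.3,0,0,0,0,0,0,0,0,0,0]}}

```text
time: 22.78
tool_pos: [0.5324, -0.3987, 0.0302]
tcp_rot: [0.12, 3.139, -0.001]
wrist_force: [0.2, 0.2, 1.4]
width: 0.002
grip_force: 0.7
```

Call:
{"name": "move_arm", "arguments": {"series": [0,0,0,0.3,0,0,0,0,0,0,0,0,0,0]}}

```text
time: 23.02
tool_pos: [0.5326, -0.3988, 0.0273]
tcp_rot: [0.12, 3.139, -0.001]
wrist_force: [-0.4, 0.2, 3.4]
width: 0.005
grip_force: 1.5
```

The force climbs about 0.8 N/mm, so this is the spring. Pressing to the end.

Call:
{"name": "move_arm", "arguments": {"series": [0,0,0,0.25,0,0,0,0,0,0,0,0,0,0,0,0,0,0,0,0,0]}}

```text
time: 23.4
tool_pos: [0.5326, -0.3988, 0.0249]
tcp_rot: [0.12, 3.139, -0.001]
wrist_force: [0.3, -0.4, 5.3]
width: 0.003
grip_force: 2.2
```

Call:
{"name": "move_arm", "arguments": {"series": [0,0,0,0.1,0,0,0,0,0,0,0,0,0,0]}}

```text
time: 23.65
tool_pos: [0.5326, -0.3988, 0.0242]
tcp_rot: [0.12, 3.139, -0.001]
wrist_force: [-1.3, 0.2, 6.9]
width: 0.001
grip_force: 3.5
```

Bottomed out at 6.9 N. Up, over to the large key, and press.

Call:
{"name": "move_arm", "arguments": {"series": [0,0,0,-2,0,0,0,0,0,0,-2,0,0,0,0,4,-0.05,0,0,0,0,0,4,-0.05,0,0,0,0,0,0,0,0,0,0,0]}}

```text
time: 24.28
tool_pos: [0.4499, -0.3925, 0.0639]
tcp_rot: [-0.122, -3.138, -0.002]
wrist_force: [1.5, 0.2, 0.2]
width: -0.001
grip_force: 0.0
```

Call:
{"name": "move_arm", "arguments": {"series": [0,0,0,1.5,0,0,0,0,0,0,1.5,0,0,0,0,0,0,0,0,0,0]}}

```text
time: 24.65
tool_pos: [0.4519, -0.3921, 0.031]
tcp_rot: [-0.119, -3.136, -0.004]
wrist_force: [-1.1, 0.3, -0.2]
width: 0.001
grip_force: 0.0
```

Call:
{"name": "move_arm", "arguments": {"series": [0,0,0,0.3,0,0,0,0,0,0,0.2,0,0,0,0,0,0,0,0,0,0]}}

```text
time: 25.02
tool_pos: [0.4529, -0.3933, 0.0288]
tcp_rot: [0.12, 3.139, 0.0]
wrist_force: [0.3, 1.1, 2.4]
width: 0.002
grip_force: 1.1
```

Call:
{"name": "move_arm", "arguments": {"series": [0,0,0,0.2,0,0,0,0,0,0,0.2,0,0,0,0,0,0,0,0,0,0]}}

```text
time: 25.4
tool_pos: [0.453, -0.3935, 0.0249]
tcp_rot: [0.12, 3.138, -0.001]
wrist_force: [0.3, 1.6, 4.0]
width: -0.003
grip_force: 2.2
```

Call:
{"name": "move_arm", "arguments": {"series": [0,0,0,0.2,0,0,0,0,0,0,0.1,0,0,0,0,0,0,0,0,0,0]}}

```text
time: 25.78
tool_pos: [0.453, -0.3936, 0.024]
tcp_rot: [0.12, 3.139, -0.001]
wrist_force: [-2.8, 6.1, 16.9]
width: 0.0
grip_force: 8.6
```

Call:
{"name": "move_arm", "arguments": {"series": [0,0,0,0,0,0,0,0,0,0,-2,0,0,0,0,0,0,-4,0,0,0,0,0,0,-3,0,0,0,0,0,0,0,0,0,0]}}

```text
time: 26.4
tool_pos: [0.454, -0.3954, 0.1148]
tcp_rot: [0.12, 3.135, -0.007]
wrist_force: [0.2, -0.8, -0.1]
width: 0.002
grip_force: 0.0
```

Run:
```python
from h import *
tiles(); p,a,s=pose(); print(p,s['wrist_force'],s['time'])
```

```text
(302, 219, 21, 21) (array([ 468.9, -182.1]), array([61.8, 60.6]), -0.6)
(239, 213, 22, 22) (array([483.3,   7.2]), array([61.5, 59.6]), -4.6)
(272, 211, 17, 31) (array([476.6, -85.1]), array([92.1, 46. ]), -3.6)
(304, 184, 21, 21) (array([ 578.3, -190. ]), array([64. , 61.8]), -0.6)
(243, 178, 21, 21) (array([ 5.932e+02, -2.000e-01]), array([61.4, 59.2]), -4.2)
(275, 177, 17, 30) (array([585.8, -94.5]), array([93.1, 46. ]), -4.1)
[ 452.88599499 -394.22296724  112.64425729] [0.56768275 0.17061678 0.06372222] 26.45
```

Both keys bottomed and were released, and the tiles haven't moved. Handing in.

```bash
python3 -c "
from workcell import *
print(finish_job())"
```

```text
the job is handed in; nothing more can be done
None
```

The job is handed in at about 26 s of the 72 s: all three tiles lie within about 2 mm of their cell centres in the top view, and the small key then the large key were pressed fully and let up; the hand-in returned no verdict. The fingertips turned out to be about 20 mm behind the reported TCP rather than the stated 8 mm ahead, so the first bar grasp missed and I recalibrated by touch.

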